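# Clamp a glass plinth in the cushioned bench vise

## Robot

A 6-joint arm with a two-finger parallel gripper is mounted at the origin on the work surface. World frame = base frame: x ahead of the robot, y to its left, z up, the work surface at z = 0. Lengths are in m, angles in rad, forces in N, time in s.
With the tool pointing down it reaches from about 0.3 to 0.775 m from the base axis. Payload 14.6 kg.
Tool frame: the origin (TCP) lies at the very end of the fingers, on their centre line; the grasp point (between the pads) lies 19 mm behind it; x points along the fingers, y is the direction in which the jaws open and shut, and the axes are right-handed (so a half turn about x gives the same grasp; the last joint's range is limited). The gripper opens to 94 mm and grips with 3 to 60 N. Pads are 16 mm wide; open, the fingers measure 119 mm over their backs; the gripper's body (75 mm by 177 mm) begins 78 mm behind the grasp point.
Start: joints at [-0.067, 0.3, 1.521, -0, 1.321, -0.067], TCP at [0.55, -0, 0.171] pointing down, gripper open.
Joint ranges: [-3.03, 3.03], [-0.79, 2.21], [0.23, 2.52], [-1.04, 4.18], [0, 3.07], [-2.55, 2.55]. Speed limits (rad/s): [2.22, 2.22, 2.57, 3.14, 3.14, 3.14].

## Interface

Orientations are given as [roll, pitch, yaw] about the fixed x, y, z axes, in that order (R = Rz(yaw) Ry(pitch) Rx(roll)).
In Python, from station import ctrl, viewer, hand_in gives the robot as it stands. The module is installed in compiled form; this text tells all that it offers.
- The arm moves only by the tool play_rows, never from a script. Its argument "deltas" is a list that holds one entry, the list of rows, each a list of 7 numbers: the shift along the tool's x, y, z in mm, then the turn, a rotation vector about the tool's x, y, z in rad, then the finger opening in mm, from 0 to 94. In form: [[[dx, dy, dz, ax, ay, az, gripper], ...]]. A call has 1 to 10 rows; each row shifts and turns the commanded pose from where the row before left it, along the tool's axes as they then stand; what a row does not reach is not made up. A row lasts 1/10 s, in which the tool goes at most 50 mm and 8.59 degrees, less where a joint would pass 70% of its speed; a pose out of reach is approached as far as the arm can. A call with a gripper value outside its range is refused whole. The fingers move at their own pace and stop on an object; "grip_force" is the grip in N (left out, the last holds). Time passes only in rows, so rows that do not move let the fingers close. It gives the time, the measured TCP pose, the force and the opening at its end, in the units of the state.
- ctrl.get_obs(): the state, without advancing time (a new reading comes with each control period).
- viewer.camera(name): name is "scene" or "side" or "wrist"; returns a dict with "img" (480x640x3 uint8, red, green, blue), "fx", "fy", "cx", "cy" (pixels), "rvec" (rotation vector, rad) and "tvec" (3), from world to camera coordinates, as OpenCV has them. Camera axes: x right, y down, z forward; pixel columns grow to the right and rows downward; lengths in m; the calibration is good to about 2 mm. A picture is of the moment at which its call begins. There is no depth.
- hand_in(): hands the job in, once; it reports no verdict.
The state is a dict: "time_s": time; "qpos": joint angles; "joint_vel": joint speeds; "tau": joint torques, N m; "ee_pos": TCP position; "eef_rot": TCP orientation; "force": force on the tool from outside, world axes, zero at the start; "moment": the same for the moment, N m; "grip_width": finger opening in m.
Only numpy, scipy, OpenCV 4.12 (cv2) and the standard library are available. Lean on these libraries where they do the work, as an engineer would, in place of code of your own. Each camera call takes 0.05 s, during which the arm holds its last target.

## Task

Slide the green glass plinth along the vise bed, without lifting it, in between the open jaws until its far end rests against the back stop. Then turn the red-handled crank clockwise until the cushioned jaw has pushed the glass against the fixed jaw, and about a third of a turn more so that it is held snugly; never as much as half a turn more, which would chip the glass. Let go, and leave the bottle, the cup and the bead box where they are.

Things in the scene. Friction and masses are not known exactly. Their poses are not given: they have to be found in the camera images.
- vise: Blue and steel vise fixed to the bench. Origin on the bench, under the bed; z up, x the loading direction (away from its open front), y from the fixed jaw towards moving jaw and crank. In this frame, mm: flat bed 15 thick, steel apron x -170..10, y -105..85, blue part x -10..120, y -105..195; jaws x 0..90, up to z 65; gearbox under the crank x 12..78, y 122..178, up to z 80.
- glass: Loose see-through green cast-glass block, 120 long (its x), 55 wide (its y), 45 high, about 0.7 kg. Origin at the centre of its underside. It starts on the apron in front of the jaws, roughly pointing at the gap between them. Home and clamped, its long axis lies along the vise's x and its near 30 mm stick out in front of the jaws.
- fixed_jaw: Fixed blue jaw with black rubber face, 90 long, 32 thick, 50 high. Origin at the foot of its clamping face, mid length: (45, -60, 15) in the vise's frame; the face looks along the vise's +y.
- back_stop (a point): Centre of the upright face of the back stop, at (90, -20, 35) in the vise's frame: a blue wall at the far end of the bed, y -100..60, up to z 55, that the far end of the glass comes to rest against.
- home (a point): The point on the bed, (30, -32.5, 15) in the vise's frame, where the centre of the glass's underside is when it is fully home and clamped.
- crank (a joint): Angle of the crank in rad, growing clockwise seen from above, which closes the jaw: 20 mm of jaw travel a turn. At 0 the arm points along the vise's +y. It starts anywhere from 0 to 6.2 and needs a further two to a little over three turns. About 5 N at the handle turns it; it stays where it is left.
- jaw (a joint): Travel of the moving blue jaw in m along the vise's -y, from 0 (fully open, cushion face at y = 50, 110 mm gap); always crank angle x 0.00318. With the glass against both jaws and the cushion just touching it is 0.055.
- cushion (a joint): How far the sprung cushion is squeezed back into the moving jaw, m: 0 when free, 16 mm at most, about 3 N per mm. Pushing the glass across the bed squeezes it by 1 to 3 mm; a third of a turn of the crank after the glass meets both jaws brings it to about 7 mm.
- cushion_face (a point): Centre of the orange cushion plate's clamping face (90 long, 44 high) on the moving jaw.
- crank_axis (a point): A point on the crank's upright turning axis, (45, 140, 131) in the vise's frame, at the mid-height of the handle.
- handle (a point): Middle of the red crank handle: an upright, freely revolving round grip 28 mm in diameter and 50 high (z 106..156 above the bench), 50 mm from the crank's axis, on a steel arm whose top is 103 above the bench. It can be pinched lightly from above and carried round without turning the wrist, or pushed.
- bottle: Bystander: clear bottle with blue cap, 64 across, 170 high, standing on the bench to the right of the vise. Origin at the centre of its base.
- cup: Bystander: red cup, 84 across, 100 high, to the left of the vise. Origin at the centre of its base.
- bead_box: Bystander: open, empty wooden bead box, 160 x 120 x 55, to the left of the vise. Origin at the centre of its underside.
Mind the look-alikes: they are no part of the job. Of the things like the glass, leave any that is yellow; of the rest the larger one is meant.

How it is judged:
On the way:
1. the glass lies between the open jaws with its far end against the back stop, the cushion not yet squeezed (x of glass in the frame of vise above 0.02 m and y of glass in the frame of vise between -0.05 and 0.04 m and z of glass in the frame of vise below 0.02 m and value of joint cushion below 0.001 m), for 0.2 s.
At the end, for the whole second after the job is handed in: The glass lies flat on the bed, within 12 mm of its home point and square to the vise within 0.06 rad, at rest, pressed on the fixed jaw with over 5 N, the cushion squeezed by 3 to 11.5 mm (horizontal distance between glass and home below 0.012 m and z of glass in the frame of vise below 0.02 m and angle between glass's own z axis and vertical below 0.08 rad and angle between the x axis of glass and the x axis of vise, either way round below 0.06 rad and value of joint cushion between 0.003 and 0.0115 m and contact force between glass and fixed_jaw above 5 N and linear speed of glass below 0.01 m/s); the robot touches nothing.
It fails at once if the cushion is squeezed by more than 12 mm: the glass chips (value of joint cushion above 0.012 m).
It fails at once if the glass is lifted more than 15 mm off the bed or tipped (z of glass in the frame of vise above 0.03 m or angle between glass's own z axis and vertical above 0.3 rad).
It fails at once if the water bottle is moved by more than 30 mm or tipped over (distance of bottle from where it was at the start of the episode above 0.03 m or angle between bottle's own z axis and vertical above 0.4 rad).
It fails at once if the red cup is moved by more than 30 mm or tipped over (distance of cup from where it was at the start of the episode above 0.03 m or angle between cup's own z axis and vertical above 0.4 rad).
It fails at once if the empty wooden bead box is moved by more than 30 mm or tipped over (distance of bead_box from where it was at the start of the episode above 0.03 m or angle between bead_box's own z axis and vertical above 0.4 rad).
It also fails if it takes over 72 s, if anything falls off the work surface, if the arm or the gripper's body presses on something with over 40 N, if the wrist force passes 120 N, or if a joint passes its speed limit or range.

## Working session

There is one attempt and no reset: what is moved stays moved. The work goes in short steps, Python scripts to look and compute and a tool call to move; the robot and the scene stay as the last step left them, time stands still between calls to the robot, and variables do not carry over. Pictures are saved under pics/ and viewed, and the job is handed in when it is done.

Besides the shell and the picture viewer there is one more tool, called after ">>>" as a command line: name --argument value ..., lists and objects as JSON in quotes. play_rows: Moves the arm, as the interface text tells. Its arguments: {"type":"object","properties":{"deltas":{"type":"array","items":{"type":"array","items":{"type":"array","items":{"type":"number"}}}},"grip_force":{"type":"number"}},"required":["deltas"]}

```bash
mkdir -p pics; cat > h.py <<'E'
import numpy as np, cv2
from station import ctrl, viewer, hand_in
def cam(n,save=None):
    c=viewer.camera(n)
    c['R']=cv2.Rodrigues(np.array(c['rvec'],float))[0]; c['t']=np.array(c['tvec'],float).ravel()
    c['K']=np.array([[c['fx'],0,c['cx']],[0,c['fy'],c['cy']],[0,0,1.]])
    if save: cv2.imwrite('pics/'+save,cv2.cvtColor(c['img'],cv2.COLOR_RGB2BGR))
    return c
def ray(c,u,v):
    o=-c['R'].T@c['t']; d=c['R'].T@np.array([(u-c['cx'])/c['fx'],(v-c['cy'])/c['fy'],1]); return o,d/np.linalg.norm(d)
def onz(c,u,v,z):
    o,d=ray(c,u,v); return o+d*(z-o[2])/d[2]
def proj(c,P):
    p=c['R']@np.array(P,float)+c['t']; return c['K'][:2]@(p/p[2])
def st():
    o=ctrl.get_obs(); print({k:np.round(o[k],4).tolist() for k in ('time_s','qpos','ee_pos','eef_rot','force','grip_width')})
E
python3 - <<'E'
from h import *
for n in ('scene','side','wrist'):
    c=cam(n,n+'0.png'); print(n,np.round(-c['R'].T@c['t'],3),np.round(c['R'][2],3))
st()
E
```

```text
scene [1.217 0.367 1.125] [-0.56  -0.301 -0.772]
side [ 0.405 -0.925  0.885] [ 0.067  0.751 -0.657]
wrist [0.55  0.071 0.384] [-0.002 -0.245 -0.969]
{'time_s': 0.15, 'qpos': [-0.0666, 0.3003, 1.5214, -0.0, 1.3207, -0.0666], 'ee_pos': [0.5498, 0.0, 0.1705], 'eef_rot': [-1.6318, 1.57, 3.0806], 'force': [0.5169, 1.1255, -0.069], 'grip_width': 0.0938}
```

View pics/scene0.png

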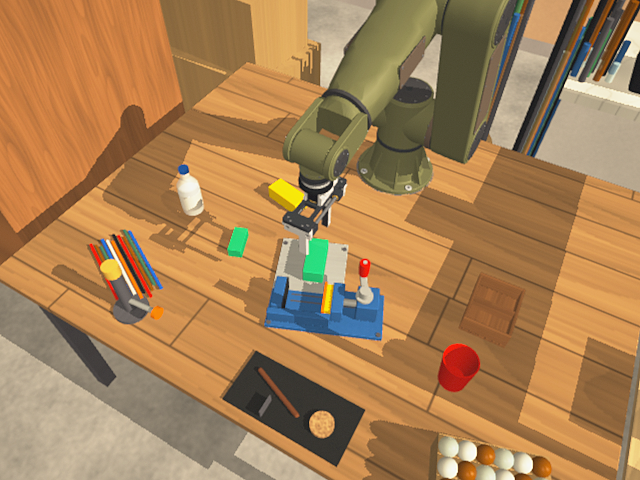

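View pics/side0.png

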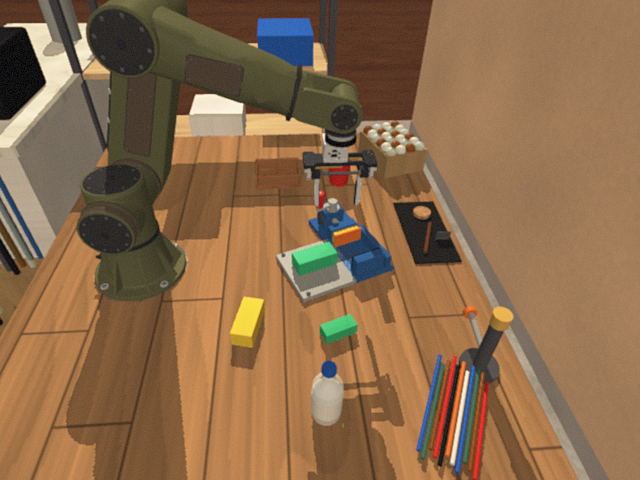

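View pics/wrist0.png

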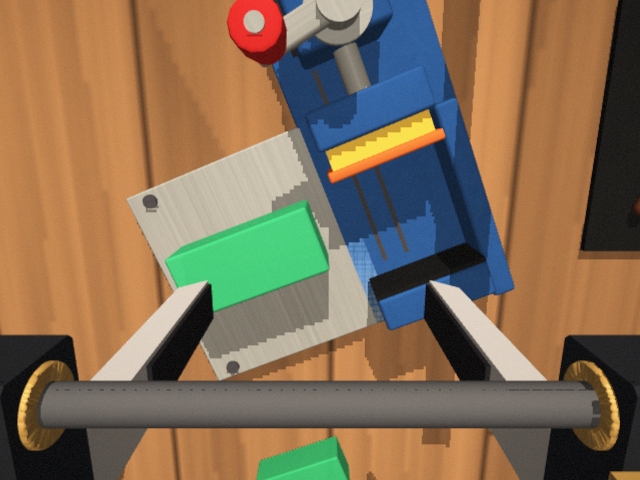

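```bash
python3 - <<'E'
import cv2
im=cv2.imread('pics/wrist0.png')
cv2.imwrite('pics/w0z.png',cv2.resize(im[100:400,110:360],None,fx=2.0*1.0,fy=2.0,interpolation=cv2.INTER_CUBIC))
cv2.imwrite('pics/w0y.png',cv2.resize(im[0:300,220:520],None,fx=2.0,fy=2.0,interpolation=cv2.INTER_CUBIC))
E
```

```text
(no output)
```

View pics/w0z.png

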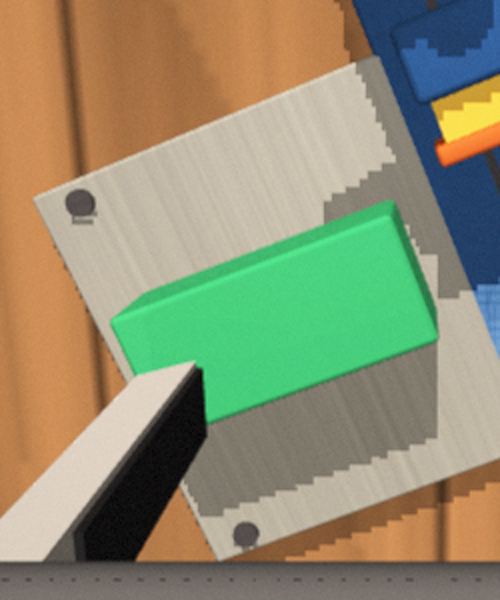

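View pics/w0y.png

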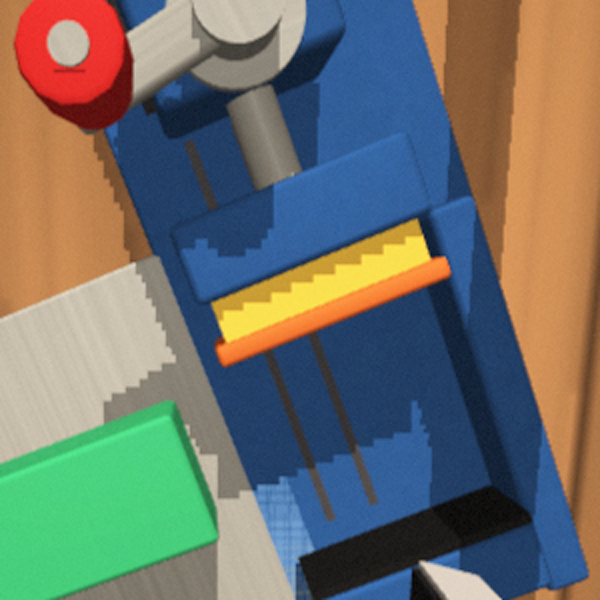

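```bash
cat > v0.py <<'E'
from h import *
import pickle
def rot(a): return np.array([[np.cos(a),-np.sin(a)],[np.sin(a),np.cos(a)]])
c=cam('wrist'); pickle.dump(c,open('w0.pkl','wb'))
A=onz(c,128,199,.015)[:2];B=onz(c,220,380,.015)[:2];C=onz(c,300,128.5,.015)[:2]
print(A,B,C,np.linalg.norm(A-B),np.linalg.norm(C-A))
d1=A-B; y1=np.arctan2(-d1[0],d1[1]); d2=C-A; y2=np.arctan2(d2[1],d2[0]); print('yaw',y1,y2)
yaw=(y1+y2)/2
o=((A-rot(yaw)@[-.17,.085])+(B-rot(yaw)@[-.17,-.105]))/2
print('vise',o,yaw)
def V(x,y): return o+rot(yaw)@[x,y]
def inv(p): return rot(yaw).T@(np.array(p)[:2]-o)
g=[onz(c,*p,.06)[:2] for p in [(166,260),(304,206),(328.5,270)]]
print('glass side lens',np.linalg.norm(g[1]-g[0]),np.linalg.norm(g[2]-g[1]))
gd=g[1]-g[0]; print('glass yaw',np.arctan2(gd[1],gd[0]), np.arctan2(*( (g[1]-g[2])*[-1,1])), 'ctr',(g[0]+g[2])/2,'in vise',inv((g[0]+g[2])/2))
h=onz(c,254,21,.156)[:2]; hv=inv(h)-[.045,.14]; print('handle',h,hv*1e3,'angle',np.arctan2(hv[0],hv[1])) 
# checks: jaw top edge fixed: face at y=-60 z=65
for P in [(0,-.06,.065),(.09,-.06,.065),(0,.05,.05),(.12,.195,.015),(.045,.14,.131)]:
    print(P,proj(c,[*V(P[0],P[1]),P[2]]))
E
python3 v0.py
```

```text
[0.38550966 0.01878203] [ 0.45489297 -0.1555837 ] [0.53413734 0.0772783 ] 0.18766313616077485 0.15972476829766669
yaw 0.3787105013142905 0.3749560765643022
vise [0.57459341 0.00345373] 0.37683328893929635
glass side lens 0.11645148770478636 0.054158017575496493
glass yaw 0.37457198197327496 0.35534174170929045 ctr [ 0.49371511 -0.02685085] in vise [-0.08635486  0.00158317]
handle [0.51851079 0.12512817] [-52.37407405  -6.22574061] angle -1.6891117935864606
(0, -0.06, 0.065) [378.46054586 297.88718823]
(0.09, -0.06, 0.065) [488.88636156 257.42118485]
(0, 0.05, 0.05) [327.31436746 164.81678614]
(0.12, 0.195, 0.015) [406.27875649 -83.81761705]
(0.045, 0.14, 0.131) [347.70095048 -19.21082277]
```

```bash
cat >> v0.py <<'E'
from scipy.spatial.transform import Rotation as Rn
o_=ctrl.get_obs(); R=Rn.from_euler('xyz',o_['eef_rot']).as_matrix(); print(R.round(3))
T=V(-.131,.0016); print('target',T,np.hypot(*T))
k=Rn.from_rotvec([1.194,0,0]).as_matrix(); R2=R@k; print(R2.round(3)); 
print('vise x,y in tool', (R2.T@[*rot(yaw)[:,0],0]).round(3),(R2.T@[*rot(yaw)[:,1],0]).round(3))
print('shift',1e3*R2.T@(np.array([*T,.022])-o_['ee_pos']))
E
python3 v0.py | tail -11
```

```text
(0.12, 0.195, 0.015) [406.22878434 -83.70981044]
(0.045, 0.14, 0.131) [347.69379459 -19.09086718]
[[-0.  1.  0.]
 [ 0.  0. -1.]
 [-1. -0. -0.]]
target [ 0.45224936 -0.04329464] 0.4543169707670823
[[-0.     0.368 -0.93 ]
 [ 0.    -0.93  -0.368]
 [-1.    -0.     0.   ]]
vise x,y in tool [-0.  0. -1.] [ 0. -1. -0.]
shift [148.75898647   4.35713549 106.6491472 ]
```

```bash
python3 - <<'E'
import cv2
im=cv2.imread('pics/scene0.png')
cv2.imwrite('pics/s0z.png',cv2.resize(im[220:350,250:400],None,fx=4,fy=4,interpolation=cv2.INTER_CUBIC))
E
```

```text
(no output)
```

View pics/s0z.png

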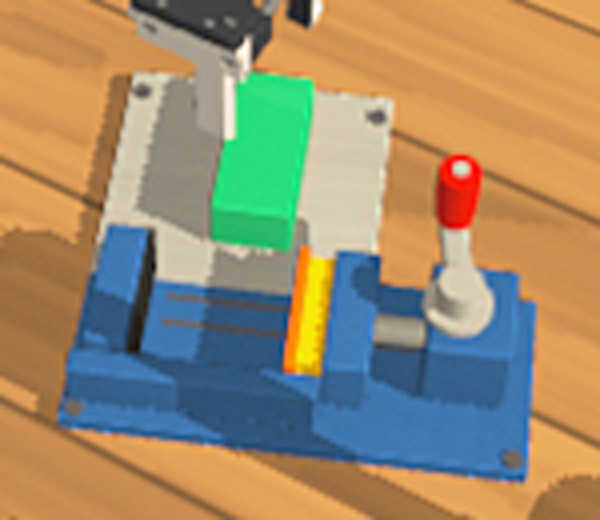

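>>> play_rows --deltas '[[[0,0,0,0.149,0,0,94],[0,0,0,0.149,0,0,94],[0,0,0,0.149,0,0,94],[0,0,0,0.149,0,0,94],[0,0,0,0.149,0,0,94],[0,0,0,0.149,0,0,94],[0,0,0,0.149,0,0,94],[0,0,0,0.151,0,0,94]]]'

```text
time_s: 1.05
ee_pos: [0.5499, -0.0, 0.1708]
eef_rot: [-0.426, 1.57, 3.087]
force: [-0.2, -0.3, 0.9]
grip_width: 0.0943
```

>>> play_rows --deltas '[[[0,1,27,0,0,0,94],[0,1,27,0,0,0,94],[0,1,27,0,0,0,94],[0,1,26,0,0,0,94],[0,0,0,0,0,0,94],[0,0,0,0,0,0,94]]]'

```text
time_s: 1.65
ee_pos: [0.4523, -0.0433, 0.1713]
eef_rot: [2.67, 1.57, -0.094]
force: [0.2, -0.3, 0.2]
grip_width: 0.0939
```

```bash
python3 - <<'E'
from h import *
c=cam('wrist','w1.png');st()
E
```

```text
{'time_s': 1.7, 'qpos': [-0.1756, 0.085, 1.7769, 0.0001, 1.2792, 1.0175], 'ee_pos': [0.4525, -0.0431, 0.1711], 'eef_rot': [2.7291, 1.5703, -0.0349], 'force': [0.1538, -1.1631, 0.3428], 'grip_width': 0.0942}
```

View pics/w1.png

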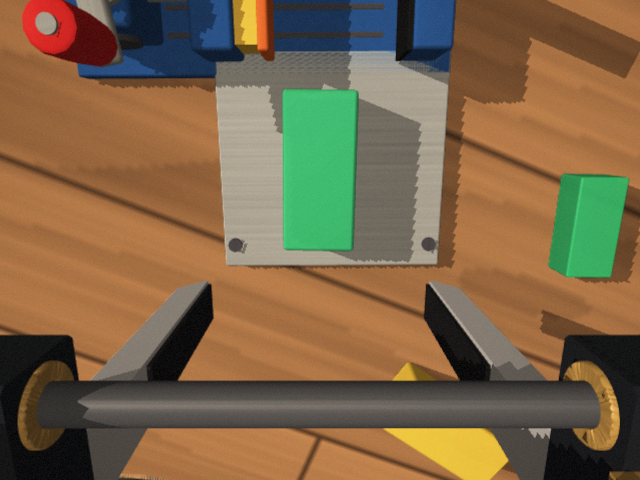

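```bash
cat > v1.py <<'E'
from h import *
from scipy.spatial.transform import Rotation as Rn
def rot(a): return np.array([[np.cos(a),-np.sin(a)],[np.sin(a),np.cos(a)]])
c=cam('wrist')
m=cv2.inRange(cv2.cvtColor(c['img'],cv2.COLOR_RGB2HSV),(60,100,190),(85,255,255))
cn=max([k for k in cv2.findContours(m,0,2)[0]],key=cv2.contourArea); print(cv2.boundingRect(cn),cv2.approxPolyDP(cn,6,True).reshape(-1,2).tolist())
A=onz(c,227,265,.015)[:2];B=onz(c,437,264.5,.015)[:2]
d1=A-B; yaw=np.arctan2(-d1[0],d1[1]); m=(A+B)/2
o=m-rot(yaw)@[-.17,-.01]; print('len',np.linalg.norm(d1),'vise',o,yaw)
g=np.array([onz(c,*p,.06)[:2] for p in [(283,90),(358,90),(353.5,250),(283,250)]])
gc=g.mean(0); d=g[0]+g[1]-g[2]-g[3]; print('glass',gc,np.arctan2(d[1],d[0]),'vise',rot(yaw).T@(gc-o))
h=onz(c,47,22,.156)[:2]; hv=rot(yaw).T@(h-o)-[.045,.14]; print('handle',h,hv,np.arctan2(hv[0],hv[1]))
for P in [(0,-.06,.065),(0,-.06,.015)]: print(proj(c,[*(o+rot(yaw)@P[:2]),P[2]]))
E
python3 v1.py
```

```text
(284, 91, 71, 157) [[353, 93], [284, 91], [284, 247], [299, 247], [287, 232], [292, 185], [312, 175], [315, 164], [302, 168], [301, 158], [312, 163], [311, 151], [319, 162], [319, 148], [322, 162], [330, 159], [323, 156], [333, 153], [330, 146], [326, 154], [320, 146], [337, 143], [330, 136], [337, 137], [339, 124], [352, 129], [346, 124]]
len 0.18788241216560117 vise [0.57290637 0.0030925 ] 0.3795351832356907
glass [ 0.49305496 -0.02733051] 0.36362400654842914 vise [-0.08544032  0.00132604]
handle [0.51943112 0.12522159] [-0.04942233 -0.00675001] -1.7065346496834373
[408.56555033  48.15425124]
[395.8197271   60.48493599]
```

>>> play_rows --deltas '[[[30,0,0,0,0,0,94],[40,0,0,0,0,0,94],[40,0,0,0,0,0,94],[30,0,0,0,0,0,94],[9,0,0,0,0,0,94],[0,0,0,0,0,0,94]]]'

```text
time_s: 2.35
ee_pos: [0.4519, -0.0429, 0.0213]
eef_rot: [-0.565, 1.569, 2.955]
force: [0.1, 0.2, -0.2]
grip_width: 0.094
```

>>> play_rows --deltas '[[[0,0,0,0,0,0,60],[0,0,0,0,0,0,60],[0,0,0,0,0,0,60],[0,0,0,0,0,0,45],[0,0,0,0,0,0,45],[0,0,0,0,0,0,45],[0,0,0,0,0,0,45]]]' --grip_force 12

```text
time_s: 3.05
ee_pos: [0.4522, -0.0433, 0.0222]
eef_rot: [2.509, 1.57, -0.255]
force: [-0.9, -0.4, 5.6]
grip_width: 0.0549
```

```bash
python3 - <<'E'
from h import *
c=cam('wrist','w2.png');c=cam('side','sd2.png');st()
E
```

```text
{'time_s': 3.15, 'qpos': [-0.176, 0.2844, 1.9293, -0.0001, 0.9275, 1.0171], 'ee_pos': [0.4522, -0.0432, 0.0222], 'eef_rot': [2.4458, 1.5704, -0.318], 'force': [-1.7542, 0.3014, 6.3827], 'grip_width': 0.0547}
```

View pics/w2.png

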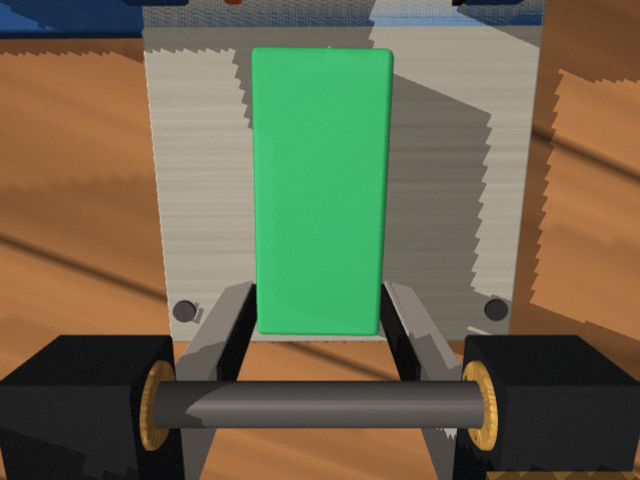

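View pics/sd2.png

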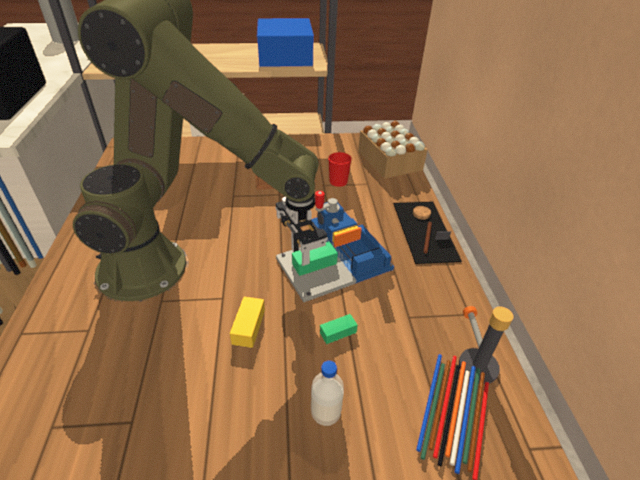

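>>> play_rows --deltas '[[[0,2,-5,0,0,0,45],[0,4,-8,0,0,0,45],[0,5,-10,0,0,0,45],[0,5,-10,0,0,0,45],[0,5,-10,0,0,0,45],[0,3,-10,0,0,0,45],[0,1,-10,0,0,0,45],[0,0,-10,0,0,0,45],[0,0,-10,0,0,0,45],[0,0,-7,0,0,0,45]]]' --grip_force 15

```text
time_s: 4.15
ee_pos: [0.5443, -0.0335, 0.022]
eef_rot: [-0.15, 1.568, -2.914]
force: [-11.1, -4.6, 12.3]
grip_width: 0.0548
```

```bash
python3 - <<'E'
from h import *
c=cam('wrist','w3.png');st()
E
```

```text
{'time_s': 4.2, 'qpos': [-0.1275, 0.4618, 1.6729, -0.0008, 1.0084, 1.0657], 'ee_pos': [0.5451, -0.0332, 0.0221], 'eef_rot': [-0.0776, 1.5692, -2.8412], 'force': [-3.4276, -1.1993, 6.7375], 'grip_width': 0.0549}
```

View pics/w3.png

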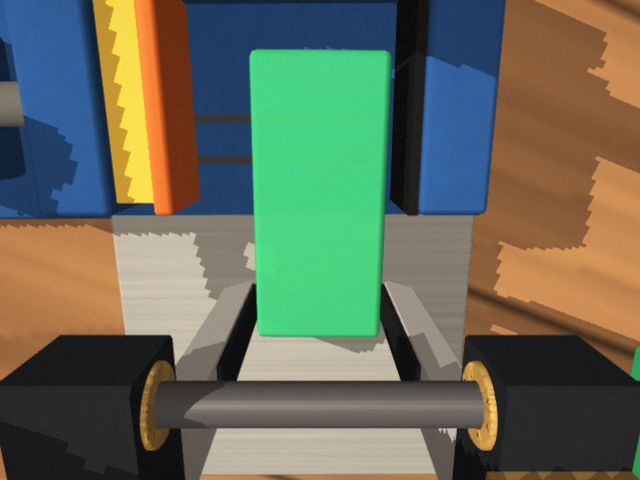

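>>> play_rows --deltas '[[[0,0,-6,0,0,0,45],[0,0,-6,0,0,0,45],[0,0,-4,0,0,0,45],[0,0,-3,0,0,0,45],[0,0,-2,0,0,0,45],[0,0,0,0,0,0,45]]]'

```text
time_s: 4.8
ee_pos: [0.5637, -0.0258, 0.022]
eef_rot: [-0.134, 1.569, -2.898]
force: [-7.0, -2.6, 9.3]
grip_width: 0.0547
```

>>> play_rows --deltas '[[[0,0,-2,0,0,0,45],[0,0,-2,0,0,0,45],[0,0,0,0,0,0,45]]]'

```text
time_s: 5.1
ee_pos: [0.5674, -0.0244, 0.022]
eef_rot: [-0.134, 1.569, -2.898]
force: [-7.2, -2.9, 8.0]
grip_width: 0.0549
```

>>> play_rows --deltas '[[[0,0,-2,0,0,0,45],[0,0,0,0,0,0,45]]]'

```text
time_s: 5.3
ee_pos: [0.569, -0.0238, 0.022]
eef_rot: [-0.123, 1.568, -2.887]
force: [-8.0, -3.6, 10.3]
grip_width: 0.0547
```

```bash
python3 - <<'E'
from h import *
c=cam('wrist','w4.png');st()
E
```

```text
{'time_s': 5.35, 'qpos': [-0.1055, 0.5072, 1.6028, -0.0011, 1.0342, 1.0879], 'ee_pos': [0.5689, -0.0238, 0.022], 'eef_rot': [-0.1354, 1.568, -2.8991], 'force': [-10.0201, -4.1128, 9.6161], 'grip_width': 0.0548}
```

View pics/w4.png

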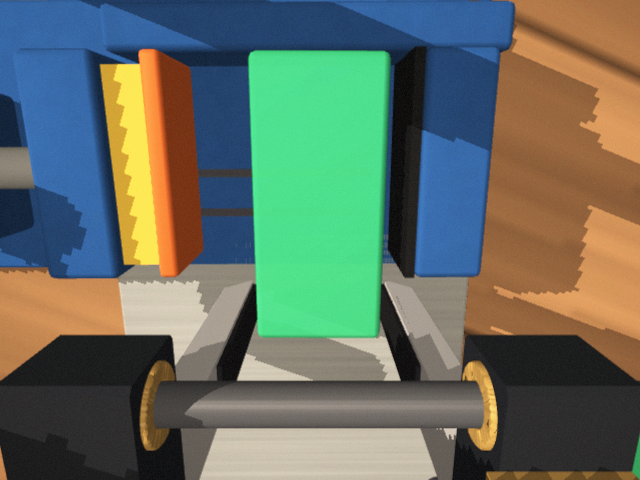

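```bash
cat > v2.py <<'E'
from h import *
import sys
o=np.array([.5737,.0033]);yaw=.378
r=np.array([[np.cos(yaw),-np.sin(yaw)],[np.sin(yaw),np.cos(yaw)]])
def V(c,u,v,z): return (r.T@(onz(c,u,v,z)[:2]-o)*1e3).round(1)
E
python3 - <<'E'
from v2 import *
c=cam('wrist')
for p in [(250,52),(390,52),(379,336),(258,336)]: print(V(c,*p,.06))
print('wall top',V(c,300,50,.055),'jaw ends',V(c,447,275,.065),V(c,80,277,.065), 'fixed face',V(c,416,270,.065),V(c,424,60,.065))
print('tcp', r.T@(np.array(ctrl.get_obs()['ee_pos'])[:2]-o))
E
```

```text
[87.1  2.9]
[ 87.1 -49.9]
[-29.7 -49.8]
[-29.7   4. ]
wall top [ 88.7 -15.8] jaw ends [  0.4 -76.3] [-0.4 76.3] fixed face [  2.6 -63.3] [ 83.5 -61.7]
tcp [-0.01441634 -0.02341026]
```

>>> play_rows --deltas '[[[0,0,-1,0,0,0,45],[0,0,-1,0,0,0,45],[0,0,0,0,0,0,45]]]'

```text
time_s: 5.7
ee_pos: [0.57, -0.0233, 0.0218]
eef_rot: [-0.169, 1.566, -2.933]
force: [-14.0, -4.7, 12.5]
grip_width: 0.0548
```

>>> play_rows --deltas '[[[0,0,-1,0,0,0,45],[0,0,-1,0,0,0,45],[0,0,0,0,0,0,45]]]'

```text
time_s: 6.0
ee_pos: [0.5716, -0.0227, 0.0216]
eef_rot: [-0.173, 1.565, -2.936]
force: [-13.6, -6.6, 9.5]
grip_width: 0.0545
```

```bash
python3 - <<'E'
from v2 import *
c=cam('wrist','w5.png');st()
print('tcp', r.T@(np.array(ctrl.get_obs()['ee_pos'])[:2]-o))
E
```

```text
{'time_s': 6.05, 'qpos': [-0.1028, 0.5143, 1.5927, -0.0019, 1.0396, 1.0912], 'ee_pos': [0.5716, -0.0227, 0.0216], 'eef_rot': [-0.1726, 1.5655, -2.9364], 'force': [-14.8228, -6.9293, 10.2008], 'grip_width': 0.0548}
tcp [-0.01150957 -0.02336726]
```

View pics/w5.png

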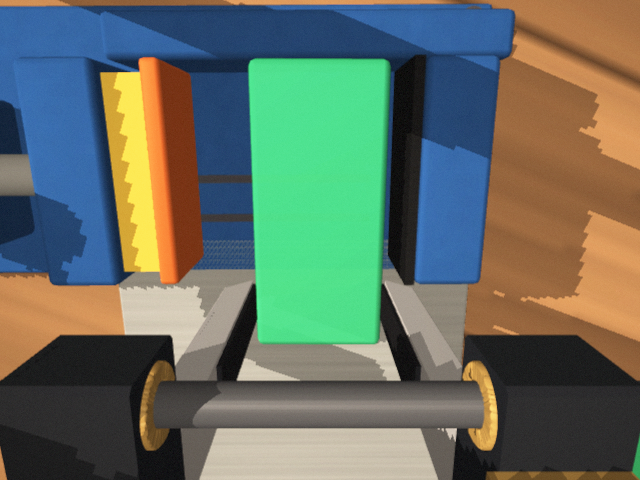

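>>> play_rows --deltas '[[[0,0,1,0,0,0,45],[0,2,0,0,0,0,45],[0,2,0,0,0,0,45],[0,2,0,0,0,0,45],[0,0,0,0,0,0,45],[0,0,0,0,0,0,76],[0,0,0,0,0,0,76],[0,0,1,0,0,0,76],[-20,0,0,0,0,0,76],[-40,0,0,0,0,0,76]]]'

```text
time_s: 7.05
ee_pos: [0.5726, -0.0282, 0.0801]
eef_rot: [-0.467, 1.566, 3.052]
force: [-0.0, -0.8, 0.6]
grip_width: 0.0758
```

>>> play_rows --deltas '[[[-45,0,0,0,0,0,60],[-45,0,0,0,0,0,60],[-40,0,0,0,0,0,60],[0,0,0,0,0,0,60],[0,0,0,0,0,0,60]]]'

```text
time_s: 7.55
ee_pos: [0.5743, -0.0283, 0.2123]
eef_rot: [2.583, 1.569, -0.181]
force: [0.4, -0.7, -0.5]
grip_width: 0.0599
```

```bash
python3 - <<'E'
from v2 import *
c=cam('wrist','w6.png');st()
print('tcp', r.T@(np.array(ctrl.get_obs()['ee_pos'])[:2]-o))
E
```

```text
{'time_s': 7.6, 'qpos': [-0.1129, 0.3289, 1.3899, -0.0001, 1.4235, 1.0803], 'ee_pos': [0.5738, -0.0282, 0.211], 'eef_rot': [-0.3915, 1.57, 3.1277], 'force': [-0.0521, -0.3762, -0.4379], 'grip_width': 0.06}
tcp [-0.01150782 -0.02935176]
```

View pics/w6.png

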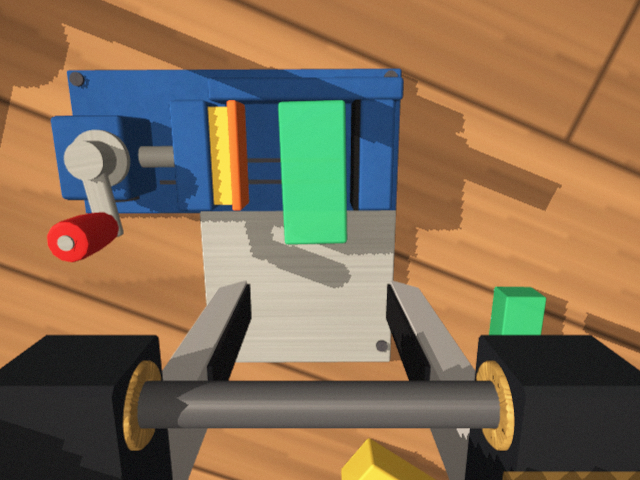

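```bash
python3 - <<'E'
from v2 import *
c=cam('wrist')
print('glass',[V(c,*p,.06) for p in [(280,101),(345,101),(346,243),(285,243)]])
h=V(c,65,243,.156); print('h',h, h-[45,140],np.hypot(*(h-[45,140])),np.arctan2(*(h-[45,140]))+2*np.pi)
print('tcp', r.T@(np.array(ctrl.get_obs()['ee_pos'])[:2]-o))
print('vise corners',V(c,388,361,.015),V(c,205,361,.015), V(c,67,70,.015),V(c,402,70,.015))
E
```

```text
glass [array([86.3,  1.9]), array([ 86.2, -50.3]), array([-31.5, -52.9]), array([-31.4,   0.2])]
h [ -7.4 133.8] [-52.4  -6.2] 52.765519044163675 4.594615931221125
tcp [-0.01170579 -0.02921344]
vise corners [-170.6 -102. ] [-170.5   90.5] [115.9 194.3] [ 115.6 -103.2]
```

>>> play_rows --deltas '[[[0,-20,-2,0,0,0,60],[0,-35,-2,0,0,0,60],[0,-40,-2,0,0,0,60],[0,-40,0,0,0,0,60],[0,-28,0,0,0,0,60],[0,0,0,0,0,0,60],[0,0,0,0,0,0,60]]]'

```text
time_s: 8.35
ee_pos: [0.5193, 0.1256, 0.211]
eef_rot: [-0.1, 1.569, -2.863]
force: [0.1, 0.1, -0.6]
grip_width: 0.0601
```

```bash
python3 - <<'E'
from v2 import *
c=cam('wrist','w7.png');st();c=cam('scene','s7.png');cv2.imwrite('pics/s7z.png',cv2.resize(cv2.cvtColor(c['img'],cv2.COLOR_RGB2BGR)[180:350,230:430],None,fx=3.5,fy=3.5))
print('tcp', r.T@(np.array(ctrl.get_obs()['ee_pos'])[:2]-o))
E
```

```text
{'time_s': 8.4, 'qpos': [0.1678, 0.2373, 1.5064, -0.0002, 1.3992, 1.3609], 'ee_pos': [0.5195, 0.1251, 0.2111], 'eef_rot': [-0.0923, 1.5694, -2.8562], 'force': [0.2047, -0.4764, 0.6104], 'grip_width': 0.0601}
tcp [-0.00540173  0.1328328 ]
```

View pics/w7.png

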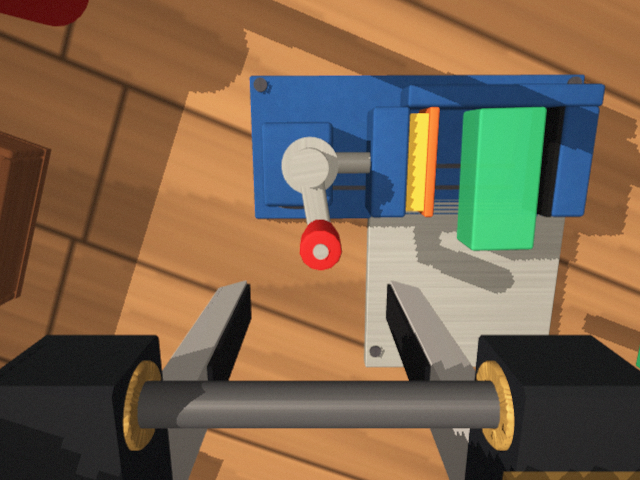

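View pics/s7z.png

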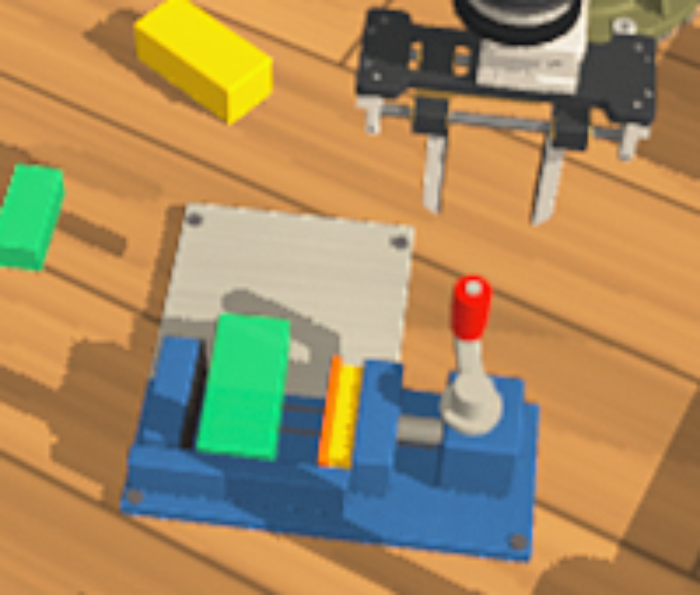

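```bash
python3 - <<'E'
from v2 import *
c=cam('wrist'); s=cam('scene')
h=V(c,320.5,251.5,.156); print('h',h, h-[45,140],np.hypot(*(h-[45,140])))
# scene handle top px
u,v=230+473/3.5,180+288/3.5
print(V(s,u,v,.156))
for z in (.1,.11,.12,.13): print(z,V(c,309,163,z))
m=cv2.inRange(cv2.cvtColor(c['img'],cv2.COLOR_RGB2HSV),(0,200,120),(4,255,255))
print('tcp', r.T@(np.array(ctrl.get_obs()['ee_pos'])[:2]-o))
# tool yaw
from scipy.spatial.transform import Rotation as Rn
R=Rn.from_euler('xyz',ctrl.get_obs()['eef_rot']).as_matrix(); print('tool y in vise',r.T@R[:2,1], 'z', r.T@R[:2,2])
# axis proj
for z in (.103,.125): print(proj(c,[*(o+r@[.045,.14]),z]))
E
```

```text
h [ -7.1 132. ] [-52.1  -8. ] 52.710625114866545
[ -4.5 133.2]
0.1 [ 45.7 140.2]
0.11 [ 46.3 140. ]
0.12 [ 46.9 139.8]
0.13 [ 47.5 139.6]
tcp [-0.00533768  0.13270523]
tool y in vise [-0.00151104 -0.99999886] z [-0.99999861  0.00151101]
[309.19195211 164.20656458]
[308.54777962 166.30974261]
```

>>> play_rows --deltas '[[[30,0,0,0,0,0,60],[35,0,0,0,0,0,60],[20,0,0,0,0,0,60],[8,0,0,0,0,0,60],[0,0,0,0,0,0,60],[0,0,0,0,0,0,20],[0,0,0,0,0,0,20],[0,0,0,0,0,0,20],[0,0,0,0,0,0,20],[0,0,0,0,0,0,20]]]' --grip_force 18

```text
time_s: 9.55
ee_pos: [0.5198, 0.1253, 0.1193]
eef_rot: [2.12, 1.57, -0.644]
force: [0.5, -4.0, 1.5]
grip_width: 0.0251
```

```bash
python3 - <<'E'
from v2 import *
c=cam('wrist','w8.png');st()
p=r.T@(np.array(ctrl.get_obs()['ee_pos'])[:2]-o)*1e3
print('tcp', p, np.arctan2(*(p-[45,140]))+2*np.pi,np.hypot(*(p-[45,140])))
th=4.57
P=lambda t: np.array([45+50*np.sin(t),140+50*np.cos(t)])
prev=P(th); k=0
cum=np.zeros(2)
for i in range(1,26):
    n=P(th+i*2*np.pi/25)-P(th); q=np.round([-n[1],-n[0]],0); d=q-cum; cum=q; print(i,d)
E
```

```text
{'time_s': 9.6, 'qpos': [0.1684, 0.3138, 1.6278, -0.0007, 1.1993, 1.3617], 'ee_pos': [0.5198, 0.1253, 0.1193], 'eef_rot': [2.1402, 1.5699, -0.6237], 'force': [1.3127, -3.3068, 2.2026], 'grip_width': 0.0252}
tcp [ -5.09700146 133.28143641] 4.5790733522809965 50.545510699983275
1 [-13.   0.]
2 [-12.  -3.]
3 [-11.  -6.]
4 [-9. -8.]
5 [ -7. -10.]
6 [ -4. -12.]
7 [ -1. -13.]
8 [  2. -12.]
9 [  5. -12.]
10 [ 8. -9.]
11 [10. -8.]
12 [12. -5.]
13 [12. -1.]
14 [13.  1.]
15 [11.  4.]
16 [11.  7.]
17 [ 8. 10.]
18 [ 5. 11.]
19 [ 3. 13.]
20 [-1. 12.]
21 [-4. 12.]
22 [-6. 11.]
23 [-9.  8.]
24 [-11.   7.]
25 [-12.   3.]
```

View pics/w8.png

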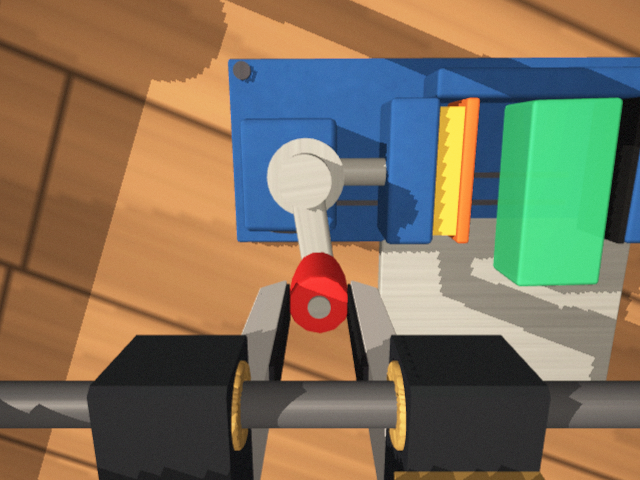

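```bash
python3 - <<'E'
from v2 import *
c=cam('wrist')
print(V(c,318,307,.156))
m=cv2.inRange(cv2.cvtColor(c['img'],cv2.COLOR_RGB2HSV),(0,180,80),(4,255,255))
ys,xs=np.nonzero(m); print(xs.min(),xs.max(),ys.min(),ys.max())
cv2.imwrite('pics/w8z.png',cv2.resize(cv2.cvtColor(c['img'],cv2.COLOR_RGB2BGR)[230:400,230:410],None,fx=3.3,fy=3.3))
for z in (.119,.138,.156): print(z,proj(c,[*np.array(ctrl.get_obs()['ee_pos'])[:2],z]))
E
```

```text
[ -7.2 134. ]
290 347 253 332
0.119 [319.38529576 275.9068123 ]
0.138 [319.53225011 288.4038426 ]
0.156 [319.69788047 302.48908419]
```

View pics/w8z.png

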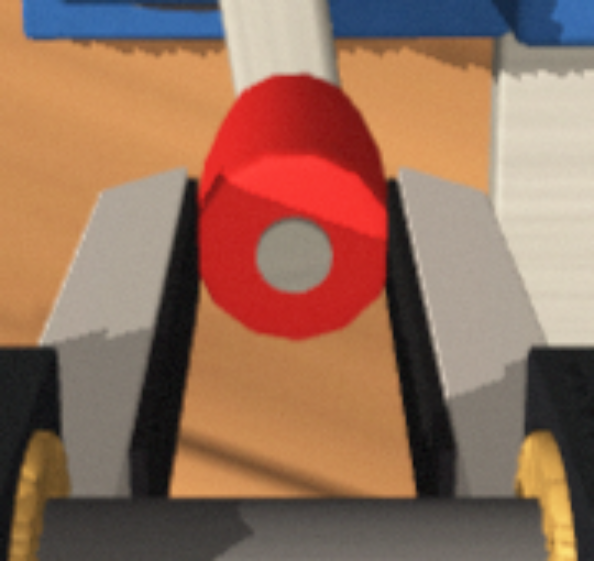

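>>> play_rows --deltas '[[[0,-6,0,0,0,0,20],[0,-7,0,0,0,0,20],[0,-12,-3,0,0,0,20],[0,-11,-6,0,0,0,20],[0,-9,-8,0,0,0,20],[0,-7,-10,0,0,0,20],[0,0,0,0,0,0,20]]]'

```text
time_s: 10.35
ee_pos: [0.5261, 0.1844, 0.1192]
eef_rot: [2.392, 1.57, -0.371]
force: [3.6, -0.5, 2.5]
grip_width: 0.0249
```

```bash
cat > a.py <<'E'
from v2 import *
p=r.T@(np.array(ctrl.get_obs()['ee_pos'])[:2]-o)*1e3
print('tcp', p, np.arctan2(*(p-[45,140])),np.hypot(*(p-[45,140])))
f=np.array(ctrl.get_obs()['force']); print('force vise',r.T@f[:2],f[2],ctrl.get_obs()['grip_width'])
E
python3 a.py; python3 - <<'E'
from h import *
c=cam('wrist','w9.png')
E
```

```text
tcp [ 22.63792384 185.90810323] -0.45327866278133416 51.064825397405535
force vise [ 3.1958069  -1.81484941] 2.543914626633078 0.024858912692804744
```

View pics/w9.png

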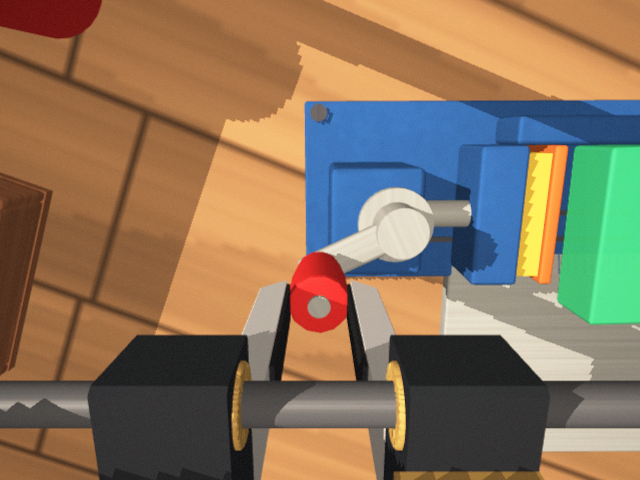

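>>> play_rows --deltas '[[[0,-4,-12,0,0,0,20],[0,-1,-13,0,0,0,20],[0,2,-12,0,0,0,20],[0,5,-12,0,0,0,20],[0,8,-9,0,0,0,20],[0,10,-8,0,0,0,20],[0,12,-5,0,0,0,20],[0,12,-1,0,0,0,20],[0,13,1,0,0,0,20],[0,11,4,0,0,0,20]]]'

```text
time_s: 11.4
ee_pos: [0.6129, 0.1461, 0.1192]
eef_rot: [-2.16, 1.568, 1.36]
force: [-0.4, 5.7, 1.9]
grip_width: 0.0248
```

```bash
python3 a.py; python3 - <<'E'
from h import *
c=cam('wrist','w10.png')
E
```

```text
tcp [ 89.19002758 118.27087124] 2.0277981750795977 49.24341147755666
force vise [1.73990095 5.39753172] 1.8576085698027236 0.024762652187712605
```

View pics/w10.png

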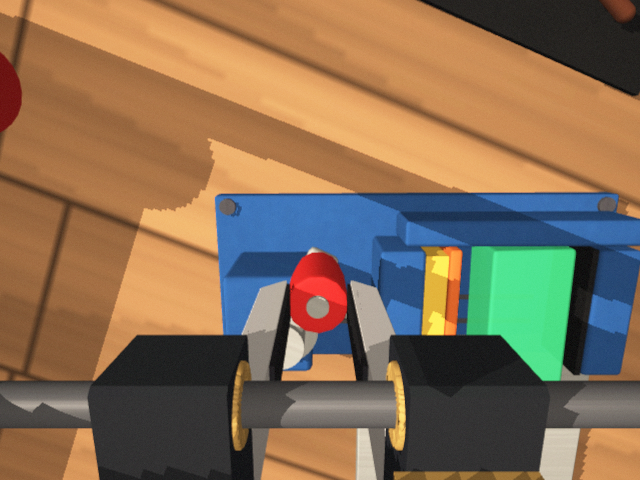

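>>> play_rows --deltas '[[[0,11,7,0,0,0,20],[0,8,10,0,0,0,20],[0,5,11,0,0,0,20],[0,3,13,0,0,0,20],[0,-1,12,0,0,0,20],[0,-4,12,0,0,0,20],[0,-6,11,0,0,0,20],[0,-9,8,0,0,0,20],[0,-11,7,0,0,0,20],[0,-12,3,0,0,0,20]]]'

```text
time_s: 12.45
ee_pos: [0.5195, 0.1253, 0.1193]
eef_rot: [2.381, 1.569, -0.383]
force: [6.2, -3.5, 0.3]
grip_width: 0.0248
```

```bash
python3 a.py; python3 - <<'E'
from h import *
c=cam('wrist','w11.png')
E
```

```text
tcp [ -5.34278952 133.39870024] -1.7011794565779947 50.77374927750092
force vise [ 4.45519166 -5.48793275] 0.25435813279865305 0.024795548212716075
```

View pics/w11.png

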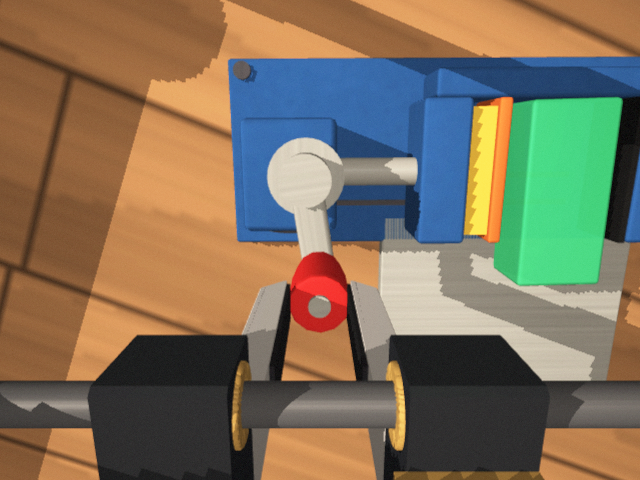

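>>> play_rows --deltas '[[[0,-13,0,0,0,0,20],[0,-12,-3,0,0,0,20],[0,-11,-6,0,0,0,20],[0,-9,-8,0,0,0,20],[0,-7,-10,0,0,0,20],[0,-4,-12,0,0,0,20],[0,-1,-13,0,0,0,20],[0,2,-12,0,0,0,20],[0,5,-12,0,0,0,20],[0,8,-9,0,0,0,20]]]'

```text
time_s: 13.5
ee_pos: [0.5828, 0.1965, 0.1191]
eef_rot: [-0.596, 1.569, 2.924]
force: [-5.6, 2.2, 5.8]
grip_width: 0.0249
```

>>> play_rows --deltas '[[[0,10,-8,0,0,0,20],[0,12,-5,0,0,0,20],[0,12,-1,0,0,0,20],[0,13,1,0,0,0,20],[0,11,4,0,0,0,20],[0,0,0,0,0,0,20]]]'

```text
time_s: 14.1
ee_pos: [0.6128, 0.1448, 0.1192]
eef_rot: [-1.509, 1.57, 2.01]
force: [-0.1, -2.4, 5.0]
grip_width: 0.0249
```

```bash
python3 a.py; python3 - <<'E'
from h import *
c=cam('wrist','w12.png')
E
```

```text
tcp [ 88.57715191 117.11919726] 2.054293661367347 49.21889172208309
force vise [-0.98679323 -2.13946376] 4.989401896696263 0.024919140377266488
```

View pics/w12.png

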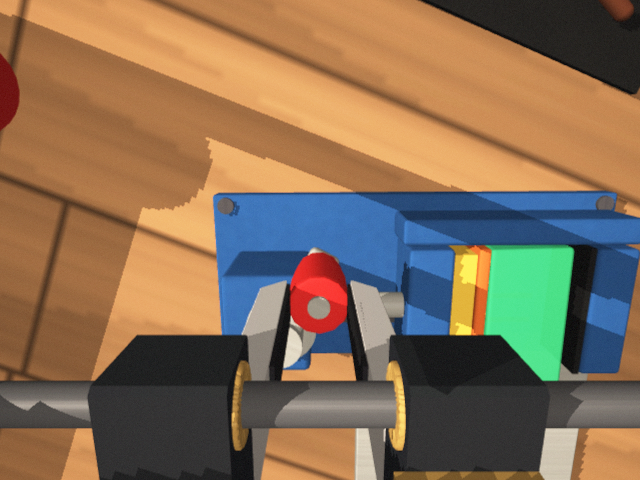

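>>> play_rows --deltas '[[[0,11,7,0,0,0,20],[0,8,10,0,0,0,20],[0,5,11,0,0,0,20],[0,3,13,0,0,0,20],[0,-1,12,0,0,0,20],[0,-4,12,0,0,0,20],[0,-6,11,0,0,0,20],[0,-9,8,0,0,0,20],[0,-11,7,0,0,0,20],[0,-12,3,0,0,0,20]]]'

```text
time_s: 15.15
ee_pos: [0.5196, 0.1253, 0.1192]
eef_rot: [2.068, 1.569, -0.696]
force: [4.7, -4.3, 1.9]
grip_width: 0.0253
```

```bash
python3 a.py; python3 - <<'E'
from h import *
c=cam('wrist','w13.png')
E
```

```text
tcp [ -5.28735854 133.34647567] -1.7023423427670148 50.72561300749046
force vise [ 2.72410098 -5.75589715] 1.878164442575657 0.025253594730427553
```

View pics/w13.png

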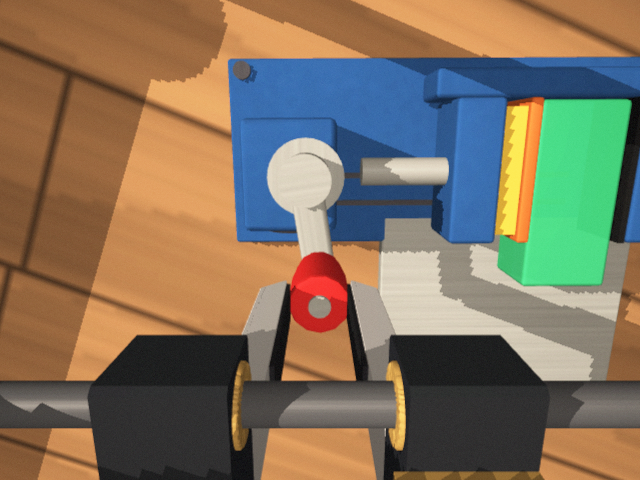

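>>> play_rows --deltas '[[[0,-13,0,0,0,0,20],[0,-12,-3,0,0,0,20],[0,-11,-6,0,0,0,20],[0,-9,-8,0,0,0,20],[0,-7,-10,0,0,0,20],[0,0,0,0,0,0,20]]]'

```text
time_s: 15.8
ee_pos: [0.5261, 0.1844, 0.1191]
eef_rot: [1.761, 1.57, -1.001]
force: [2.7, -0.6, 5.9]
grip_width: 0.025
```

```bash
python3 a.py; python3 - <<'E'
from h import *
c=cam('wrist','w14.png')
E
```

```text
tcp [ 22.60894586 185.86493995] -0.45415943588942315 51.03873060583808
force vise [ 2.32020793 -1.55588376] 5.86749302262169 0.024968713478336044
```

View pics/w14.png

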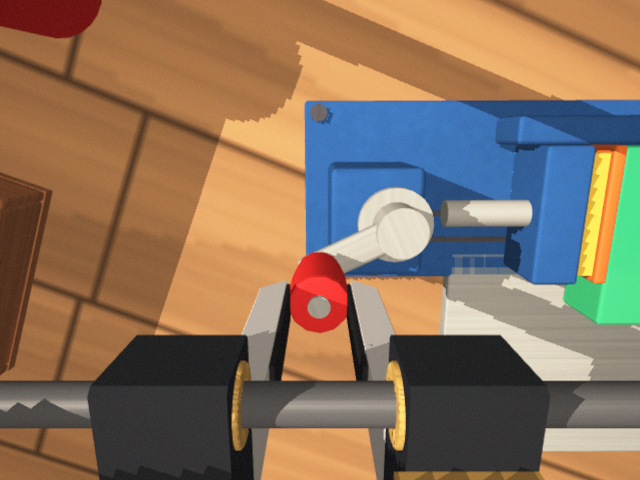

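>>> play_rows --deltas '[[[0,-4,-12,0,0,0,20],[0,-1,-13,0,0,0,20],[0,2,-12,0,0,0,20],[0,5,-12,0,0,0,20],[0,0,0,0,0,0,20],[0,0,0,0,0,0,20]]]'

```text
time_s: 16.45
ee_pos: [0.5723, 0.1998, 0.1191]
eef_rot: [1.658, 1.57, -1.106]
force: [1.4, -3.3, 5.3]
grip_width: 0.0248
```

```bash
python3 a.py
```

```text
tcp [ 71.16439774 183.1216392 ] 0.5453737753119456 50.4385911423288
force vise [ 0.0927039  -3.61459685] 5.3315239427981025 0.024799159499090655
```

>>> play_rows --deltas '[[[0,0,0,0,0,0,60],[0,0,0,0,0,0,60],[0,0,0,0,0,0,60],[-20,0,0,0,0,0,60],[-40,0,0,0,0,0,60],[-40,0,0,0,0,0,60],[0,30,15,0,0,0,60],[0,40,30,0,0,0,60],[0,40,30,0,0,0,60],[0,40,20,0,0,0,60]]]'

```text
time_s: 17.45
ee_pos: [0.5375, 0.0242, 0.219]
eef_rot: [-0.707, 1.571, 2.813]
force: [0.9, 0.1, 0.1]
grip_width: 0.0601
```

>>> play_rows --deltas '[[[0,40,0,0,0,0,60],[0,0,0,0,0,0,60],[0,0,0,0,0,0,60]]]'

```text
time_s: 17.75
ee_pos: [0.5534, -0.0118, 0.2186]
eef_rot: [-0.813, 1.57, 2.705]
force: [0.6, -0.4, 0.3]
grip_width: 0.0597
```

```bash
python3 a.py; python3 - <<'E'
from h import *
c=cam('wrist','w15.png');c=cam('scene','s15.png');st()
E
```

```text
tcp [-24.45608157  -6.51437724] -2.6989144729219037 162.14379422058252
force vise [ 0.39158272 -0.55482375] 0.27199961867069594 0.059665612575517
{'time_s': 17.85, 'qpos': [-0.0854, 0.2758, 1.4408, 0.0002, 1.4255, 1.1067], 'ee_pos': [0.5533, -0.0106, 0.2188], 'eef_rot': [-0.9377, 1.5703, 2.5825], 'force': [-0.0539, -0.7692, 0.2811], 'grip_width': 0.06}
```

View pics/w15.png

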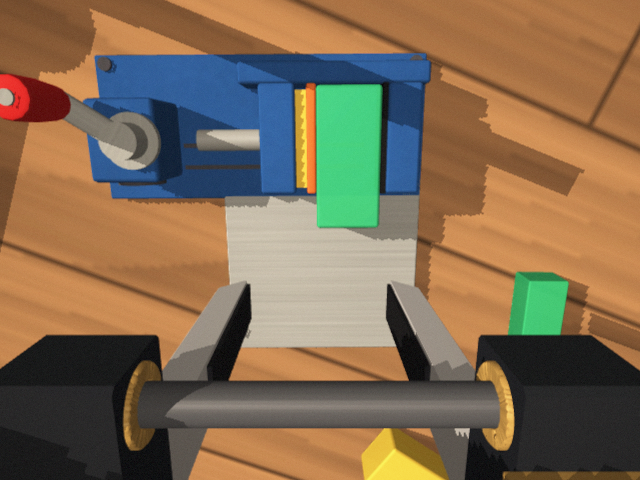

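View pics/s15.png

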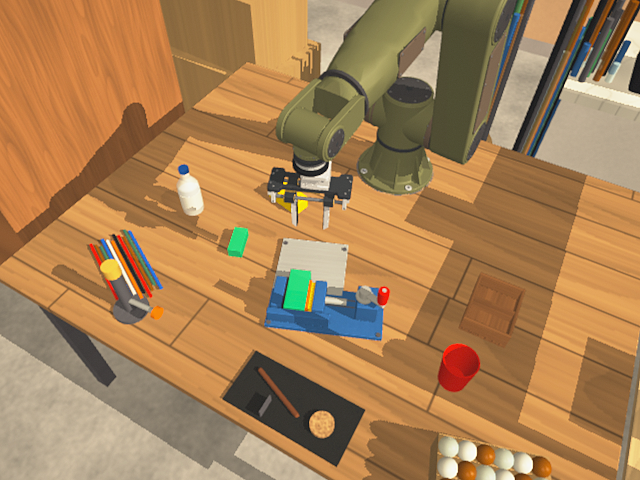

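```bash
python3 - <<'E'
from v2 import *
c=cam('wrist'); cv2.imwrite('pics/w15z.png',cv2.resize(cv2.cvtColor(c['img'],cv2.COLOR_RGB2BGR)[50:240,230:440],None,fx=3.0,fy=3.0,interpolation=2))
g=[V(c,*p,.06) for p in [(316,85),(381,85),(378,227),(318,227)]]; print('glass',g)
print('handle',V(c,7,97,.156)-[45,140])
print('jaw front face',V(c,294,88,.065),V(c,297,192,.065),'cushion face',V(c,316,88,.059),V(c,317,190,.059))
E
```

```text
glass [array([86.7, -2.9]), array([ 86.7, -55.8]), array([-31.3, -57.4]), array([-31.3,  -4.5])]
handle [24.5 44.6]
jaw front face [83.8 14.8] [ 0.1 13.4] cushion face [84.5 -2.9] [ 1.1 -3.7]
```

View pics/w15z.png

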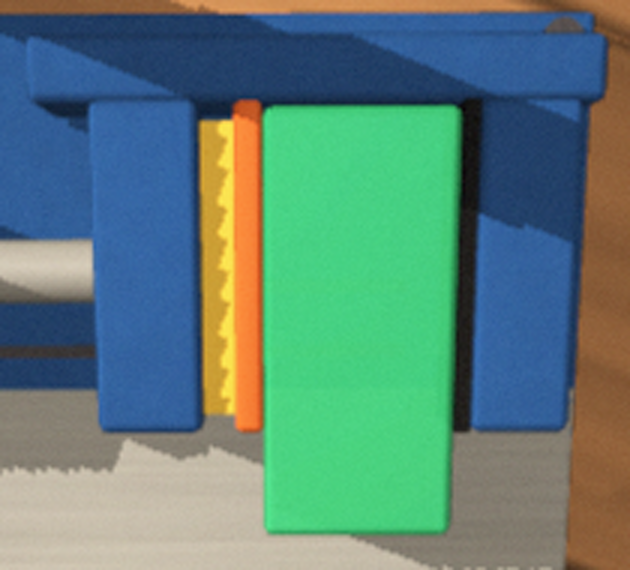

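```bash
python3 - <<'E'
import cv2,numpy as np
a=cv2.imread('pics/w6.png')[90:220,150:360];b=cv2.imread('pics/w15.png')[75:205,230:440]
cv2.imwrite('pics/cmp.png',cv2.resize(np.vstack([a,b]),None,fx=2.3*1.6/1.6,fy=2.3,interpolation=2))
for n,row in (('w6',150),('w15',135)):
    im=cv2.cvtColor(cv2.imread(f'pics/{n}.png'),cv2.COLOR_BGR2HSV)
    r=im[row]; H=r[:,0]; s=r[:,1]
    for nm,lo,hi in (('orange',5,16),('yellow',18,32),('green',60,85)):
        x=[i for i in range(190,400) if lo<=H[i]<=hi and s[i]>120]; print(n,nm,min(x,default=0),max(x,default=0))
E
```

```text
w6 orange 230 399
w6 yellow 211 229
w6 green 280 345
w15 orange 307 315
w15 yellow 296 306
w15 green 316 381
```

View pics/cmp.png

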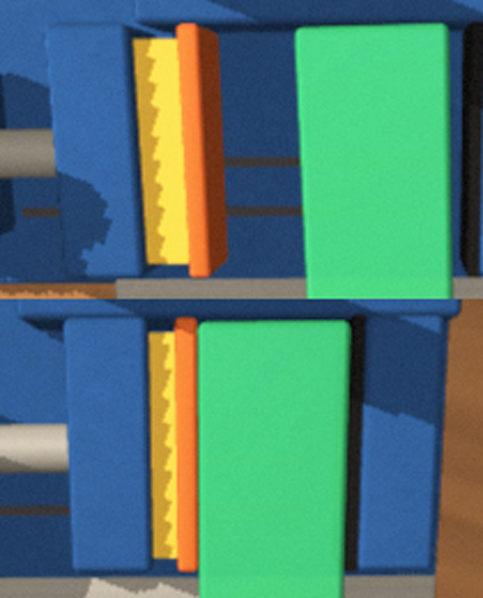

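```bash
python3 -c "
from h import *
st(); print(hand_in())"
```

```text
{'time_s': 17.9, 'qpos': [-0.0851, 0.2757, 1.4407, 0.0002, 1.4255, 1.1065], 'ee_pos': [0.5533, -0.0104, 0.2188], 'eef_rot': [-0.8963, 1.5704, 2.6245], 'force': [-0.4595, -0.6805, -0.8636], 'grip_width': 0.0599}
the job is handed in; nothing more can be done
None
```

The glass is clamped against the fixed jaw with its far end at the back stop, and I handed the job in at 17.9 s of the 72 s allowed. The hand-in reports no verdict.

**What I did:** I gripped the near end of the green glass and slid it along the bed. It met the back stop, where the fingers began to slip along it. I moved it about 6 mm towards the fixed jaw and let go. I then pinched the crank handle from above and carried it clockwise about 2.36 turns, from roughly 4.58 rad to 19.4 rad. That is about a third of a turn past the nominal contact angle. I released the handle and backed clear.

**Last checks:**
- **Cushion squeeze:** about 6.7 mm worked out from the crank angle, and about 6.5 mm from how much less of the yellow cushion showed in the wrist pictures.
- **Glass position:** its centre read 2 to 4 mm from home, which is about the accuracy of my measurement. It looked flat on the bed, with its far end at the stop.
- **Squareness:** the glass appeared turned by about 0.014 rad in my estimated vise frame. The moving jaw's face showed nearly the same tilt (0.017 rad), so this is probably calibration error.
- **Bystanders and robot:** the bottle, cup and bead box looked unmoved by eye in the scene view. The robot was clear of everything.

**Disagreements:** the closed gripper read 25 mm on the 28 mm handle, though the pictures showed it centred. My two vise-frame estimates differed by about 2 mm.

I had no direct reading of the force on the fixed jaw. From the cushion squeeze I estimate it at about 20 N.

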